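# Unlock the dice jar and park its lid

### The job

Open the child-safe dice jar for the next game: its lock has a left-hand thread, so turn the red knob clockwise until its pointer meets the engraved black line on the dial, and leave it there. Then lift the lid off by its handle, keeping it upright, and lower it, without dropping it, flat into the round blue lid rest on the steel tray, handle up, and let go. Leave the cup, the grey dice and the scorekeeper where they are.

Things in the scene. Friction and masses are not known exactly. Their poses are not given: they have to be found in the camera images.
- keeper (a joint): Angle (rad) of the lock knob and its steel keeper arm. 0: arm points at the jar, over the lid; grows turning clockwise seen from above; the pointer meets the engraved black line at 1.20; hard stops at 0 and 2.0. Below about 0.6 the arm (16 mm wide, 70 mm long from the knob axis, 2.5 mm over the lid's flange) holds the lid down. Starts at 0 to 0.2; takes 0.06 N m to turn, stays where left.
- knob_grip (a point): On the vertical axis of the lock knob, a red upright bar 50 mm long, 12 mm wide, 40 mm tall; 13 mm below its top, 27 mm above the keeper arm under it. Turns with it: y along the bar and the arm (towards the jar at joint 0), x across the width, z up. A slim red pointer at the -y end (white line on the bar top there) moves over a fixed metal dial 86 mm across, whose top is 36 mm below this point.
- jar_mouth (a point): Centre of the top rim of the glass dice jar (80 mm across outside, 73 mm inside, 80 mm tall), fixed with the lock on a dark wooden base 110 x 220 x 18 mm that does not move. Rim 98 mm above the table. y points from the lock's axis (100 mm away) to the jar, z up.
- lid_center (a point): Centre, half-way up, of the loose wooden jar lid, 56 mm tall, about 0.16 kg. From the bottom: black plug 66 mm across, 10 mm tall, loose in the jar mouth; flange 90 mm across, 8 mm thick, resting on the jar's rim; round handle 28 mm across, 38 mm tall. Flange top 10 mm below this point, handle top 28 mm above, plug underside 28 mm below. z up along the handle.
- rest_floor (a point): Centre of the inner floor of the lid rest, a round blue ceramic dish 102 mm wide inside, 114 mm outside, rim 18 mm above this floor, floor 12 mm above the table. Fixed in a steel tray 170 x 250 mm with a 14 mm rim; the dice lie on its -y side. The lid stands here on its plug, lid_center then 28 mm above this point. z up. Does not move.
- cup: Empty white porcelain cup, 70 mm across, 65 mm tall, origin at the centre of its underside; bystander
- die0: Grey die, 22 mm, origin at the centre of its underside, in the tray; bystander
- die1: Grey die, 22 mm, as die0; bystander
- die2: Grey die, 22 mm, as die0; bystander
- scorekeeper: Green plastic peg board scorekeeper with yellow pegs, 85 x 260 mm, 54 mm tall with its pegs, origin at the centre of its underside; bystander
There are look-alikes about, which are no part of the job. What is shaped like the part that bears lid_center but turquoise is not meant. What is shaped like the part that bears keeper but green is not meant.

How it is judged:
On the way, in this order (a step that is already met when the one before it is completed fails the run):
1. the knob is turned clockwise until its pointer stands at the engraved line (within 10 degrees) with the lid still on the jar (value of joint keeper between 1.03 and 1.37 rad and velocity of joint keeper between -0.1 and 0.1 rad/s and distance between lid_center and jar_mouth below 0.03 m), for 0.2 s.
2. the lid is lifted clear of the jar by the gripper (z of lid_center in the frame of jar_mouth above 0.04 m and contact force between the fingers and lid above 0.3 N), for 0.1 s.
3. the lid is lowered into the lid rest (plug less than 10 mm over its floor) while still held (horizontal distance between lid_center and rest_floor below 0.012 m and z of lid_center in the frame of rest_floor below 0.038 m and contact force between the fingers and lid above 0.3 N), for 0.05 s.
At the end, for the whole second after the job is handed in: The lid stands at rest flat in the lid rest, handle up (within 10 mm of its centre, plug within 3 mm of the floor, tilt under 0.06 rad), and the lock knob's pointer is still within 10 degrees (0.17 rad) of the engraved line (value of joint keeper between 1.03 and 1.37 rad and horizontal distance between lid_center and rest_floor below 0.01 m and z of lid_center in the frame of rest_floor between 0.024 and 0.031 m and angle between lid_center's own z axis and vertical below 0.06 rad and linear speed of lid below 0.02 m/s); the robot touches nothing.
It fails at once if the lid is tipped more than about 30 degrees (angle between lid_center's own z axis and vertical above 0.52 rad).
It fails at once if the cup, a grey die or the scorekeeper is moved by more than 20 mm (distance of any of cup, die0, die1, die2, scorekeeper from where it was at the start of the episode above 0.02 m).
It also fails if it takes over 51 s, if anything falls off the work surface, if the arm or the gripper's body presses on something with over 40 N, if the wrist force passes 120 N, or if a joint passes its speed limit or range.

### The arm

A 6-joint arm with a two-finger parallel gripper is mounted at the origin on the work surface. World frame = base frame: x ahead of the robot, y to its left, z up, the work surface at z = 0. Lengths are in m, angles in rad, forces in N, time in s.
With the tool pointing down it reaches from about 0.4 to 0.825 m from the base axis. Payload 7 kg.
Tool frame: the origin (TCP) lies at the very end of the fingers, on their centre line; the grasp point (between the pads) lies 19 mm behind it; z points along the fingers, y is the line along which they close (so a half turn about z gives the same grasp; the last joint's range is limited). The gripper opens to 88 mm and grips with 3 to 60 N. Pads are 19 mm wide; open, the fingers measure 130 mm over their backs; the gripper's body (78 mm by 193 mm) begins 47 mm behind the grasp point.
Start: joints at [-1.002, 0.359, 0.012, 0, -1.224, -0.288], TCP at [0.187, -0.649, 0.227] pointing down, gripper open.
Joint ranges: [-3.07, 3.07], [-1.43, 2.12], [-1.02, 1.25], [-3.03, 1.67], [-3.05, -0], [-3.03, 3.03]. Speed limits (rad/s): [2.39, 2.39, 3.01, 3.14, 3.14, 3.14].

### API

Orientations are given as [roll, pitch, yaw] about the fixed x, y, z axes, in that order (R = Rz(yaw) Ry(pitch) Rx(roll)).
In Python, from station import arm, vision gives the robot as it stands. The module is installed in compiled form; this text tells all that it offers.
- The arm moves only by the tool jog_arm, never from a script. Its argument "steps" is a list that holds one entry, the list of rows, each a list of 7 numbers: the closure in counts, from 0 (fully open) to 255 (shut), then the shift along the tool's x, y, z scaled (see below), then the turn, a rotation vector about the tool's x, y, z scaled (see below). In form: [[[grip, dx, dy, dz, rx, ry, rz], ...]]. A call has 1 to 8 rows; each row is the pose to reach, as a shift and turn from the pose commanded when the call began, along the tool's axes at that moment; what a row does not reach only later rows make up. The controller multiplies each number of a shift by 250 mm and each number of a turn by 45 degrees. A row lasts 1/10 s, in which the tool goes at most 50 mm and 8.59 degrees, less where a joint would pass 70% of its speed; a pose out of reach is approached as far as the arm can. A call with a number of a shift or a turn outside -1 to 1 is refused whole. A call with a gripper value outside its range is refused whole. The fingers move at their own pace and stop on an object; "newtons" is the grip in N (left out, the last holds). Time passes only in rows, so rows that repeat a pose let the fingers close. It gives the time, the measured TCP pose, the force, the opening and the grip force at its end, in the units of the state.
- arm.get_state(): the state, without advancing time (a new reading comes with each control period).
- vision.grab_frame(name): name is "side" or "top" or "wrist"; returns a dict with "color" (400x640x3 uint8, red, green, blue), "vfov" (degrees; the focal length in pixels is half the picture's height over the tangent of half this angle, whatever the lens; pixels are square), "cx", "cy" (the principal point, pixels), "extrinsics" (4x4, takes a point from world to camera coordinates). Camera axes: x right, y down, z forward; pixel columns grow to the right and rows downward; lengths in m; the calibration is good to about 2 mm. A picture is of the moment at which its call begins. There is no depth.
- arm.job_done(): hands the job in; it is judged then, once.
The state is a dict: "t": time; "q": joint angles; "qd": joint speeds; "joint_efforts": joint torques, N m; "eef_pos": TCP position; "ee_rot": TCP orientation; "force": force on the tool from outside, world axes, zero at the start; "moment": the same for the moment, N m; "width": finger opening in m; "gripper_force": force on a finger pad.
Only numpy, scipy, OpenCV 4.12 (cv2) and the standard library are available. Lean on these libraries where they do the work, as an engineer would, in place of code of your own. Each camera call takes 0.05 s, during which the arm holds its last target. There are 200 camera calls.

## Working session

There is one attempt and no reset: what is moved stays moved. The work goes in short steps, Python scripts to look and compute and a tool call to move; the robot and the scene stay as the last step left them, time stands still between calls to the robot, and variables do not carry over. Pictures are saved under pics/ and viewed, at most 10 in all, crops included, and the job is handed in when it is done.

Besides the shell and the picture viewer there is one more tool, called after "Request:" by a JSON object that holds its "op" and its "data". jog_arm: Moves the arm, as the interface text tells. Its arguments: {"type":"object","properties":{"steps":{"type":"array","items":{"type":"array","items":{"type":"array","items":{"type":"number"}}}},"newtons":{"type":"number"}},"required":["steps"]}

```bash
mkdir -p pics; cat > h.py <<'E'
import numpy as np, cv2
from station import arm, vision
def grab(n,save=None):
    f=vision.grab_frame(n)
    if save: cv2.imwrite('pics/'+save,f['color'][:,:,::-1])
    return f
def ray(f,u,v):
    fl=f['color'].shape[0]/2/np.tan(np.radians(f['vfov'])/2)
    E=np.array(f['extrinsics']);R=E[:3,:3];c=-R.T@E[:3,3]
    return c,R.T@np.array([(u-f['cx'])/fl,(v-f['cy'])/fl,1.])
def onz(f,u,v,z):
    c,d=ray(f,u,v);return c+d*(z-c[2])/d[2]
def proj(f,p):
    E=np.array(f['extrinsics']);q=E[:3,:3]@np.array(p)+E[:3,3]
    fl=f['color'].shape[0]/2/np.tan(np.radians(f['vfov'])/2)
    return f['cx']+fl*q[0]/q[2],f['cy']+fl*q[1]/q[2]
E
python3 - <<'E'
from h import *
a=grab('top','top.png');b=grab('side','side.png')
print(arm.get_state())
for f in(a,b):print(f['vfov'],f['cx'],f['cy'],np.round(f['extrinsics'],3).tolist(), np.round(ray(f,320,200)[0],3))
E
```

```text
{'t': 0.1, 'q': array([-1.00189159e+00,  3.59298806e-01,  1.11431000e-02, -2.79342769e-04,
       -1.22410952e+00, -2.88107067e-01]), 'qd': array([ 0.00055463, -0.00171953,  0.00201448,  0.0020896 ,  0.00112651,
       -0.00205282]), 'joint_efforts': array([-1.82275104e-03, -5.84161985e+01,  2.93749988e+01,  7.01552108e+00,
        1.01511955e-02, -2.62691015e-05]), 'eef_pos': array([ 0.18690177, -0.64814849,  0.22572907]), 'ee_rot': array([ 3.14010968e+00, -1.65612665e-04, -2.86088997e+00]), 'force': array([-1.29770545, -1.11976451, -0.21685189]), 'moment': array([ 0.01436656, -0.02747392,  0.01398539]), 'gripper_force': 0.0, 'width': 0.08784217505206748}
54.84375785965766 325.7847339587357 202.19535824360736 [[0.005, -1.0, 0.018, 0.048], [-0.994, -0.007, -0.11, 0.507], [0.11, -0.017, -0.994, 1.095], [0.0, 0.0, 0.0, 1.0]] [0.383 0.07  1.144]
47.76347642910581 322.102974424516 197.3972027622483 [[0.936, -0.351, -0.005, -0.437], [-0.173, -0.45, -0.876, 0.215], [0.305, 0.821, -0.482, 0.896], [0.0, 0.0, 0.0, 1.0]] [ 0.173 -0.793  0.618]
```

View pics/top.png

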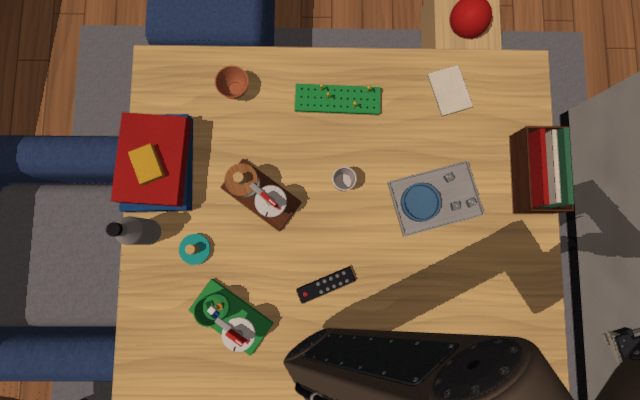

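View pics/side.png

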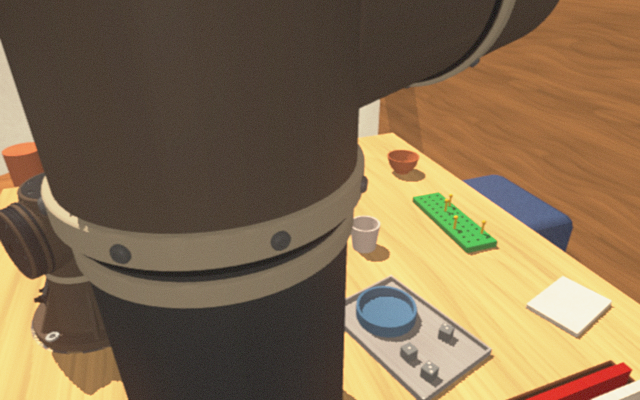

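The top view shows two locks. The dark wooden base has a wooden lid at (241,179) and a red knob at (270,200). The green base has its lid at (213,308) and knob at (238,334). A turquoise lid lies alone at (195,249). The dark wooden one fits the description; green and turquoise are excluded. The blue lid rest is at (421,202), with the dice at (449,177), (456,206) and (471,202). I'll confirm with a crop and measure.

```bash
python3 - <<'E'
from h import *
f=grab('top');im=f['color']
cv2.imwrite('pics/crop.png',cv2.resize(im[145:245,205:315][:,:,::-1],None,fx=5.5,fy=5.5,interpolation=cv2.INTER_CUBIC))
hsv=cv2.cvtColor(im,cv2.COLOR_RGB2HSV)
m=cv2.inRange(hsv,(95,90,40),(120,255,255));m[:150]=0;m[250:]=0;m[:,:380]=0;m[:,490:]=0
c=max(cv2.findContours(m,0,2)[0],key=cv2.contourArea);e=cv2.fitEllipse(c);print(e,'rest',onz(f,*e[0],.03))
print('knob',onz(f,270,200,.098+.02),'handle',onz(f,238,176,.15),'cup',onz(f,344,179,.065))
print(onz(f,262,216,.0),'base?')
E
```

```text
((420.52276611328125, 201.79733276367188), (36.44215393066406, 37.78699493408203), 92.51068878173828) rest [ 0.50983125 -0.22597237  0.03      ]
knob [0.50182178 0.20135131 0.118     ] handle [0.56040833 0.28165025 0.15      ] cup [ 5.69416873e-01 -3.03858657e-05  6.50000000e-02]
[0.46758312 0.23912556 0.        ] base?
```

View pics/crop.png

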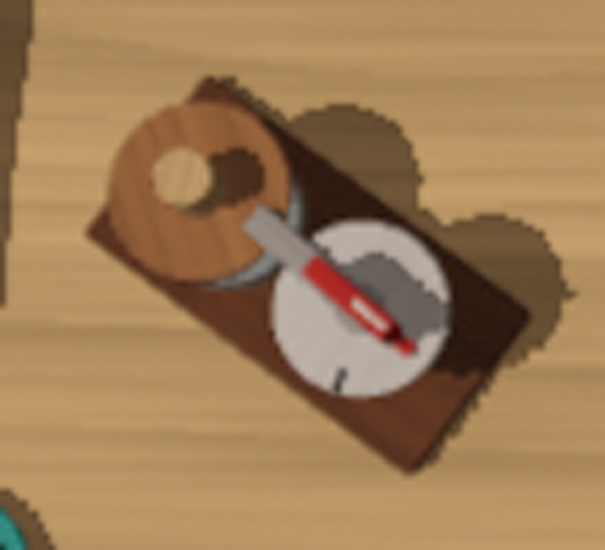

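Confirmed: wooden lid, dark wooden base, red knob bar at crop ≈(350,305), arm at (275,235) over the lid, engraved line at (341,380), dial centre at (362,308). Next, the geometry for the approach.

```bash
python3 - <<'E'
from h import *
f=grab('top');C=lambda x,y,z:onz(f,205+x/5.5,145+y/5.5,z)
h=C(183,178,.144);d=C(362,308,.102);l=C(341,380,.102);a=C(260,220,.11);p=C(413,348,.106)
fl=C(200,190,.106)
print('handle',h,'flange',fl,'dial',d,'line',l)
ang=lambda v:np.degrees(np.arctan2(v[1],v[0]))
print('jar dir',ang(h-d),np.linalg.norm((h-d)[:2]),'arm',ang(a-d),'pointer',ang(p-d),'line',ang(l-d))
s=arm.get_state();print(s['eef_pos'],np.degrees(s['ee_rot']))
E
```

```text
handle [0.55786817 0.28210879 0.144     ] flange [0.5585835  0.28163211 0.106     ] dial [0.50096116 0.20112913 0.102     ] line [0.46528685 0.21068649 0.102     ]
jar dir 54.90304925839354 0.09897531779245466 arm 49.734037140306754 pointer -127.74375966101674 line 165.0023027585699
[ 0.1869725  -0.64829013  0.22598341] [ 1.79941973e+02 -5.58492545e-03 -1.63916128e+02]
```

```bash
cat > plan.py <<'E'
import sys
from h import *
from scipy.spatial.transform import Rotation as R
# args: sequence of x,y,z,yawdeg ; each from previous (first from the current pose)
s=arm.get_state();p=s['eef_pos'];r=R.from_euler('xyz',s['ee_rot'])
print('t',round(s['t'],2),p.round(4),np.degrees(s['ee_rot']).round(2),'w',round(s['width'],4))
for a in sys.argv[1:]:
    x=np.array([float(v) for v in a.split(',')])
    q=R.from_euler('xyz',[np.pi,0,np.radians(x[3])])
    d=r.inv().apply(x[:3]-p)/.25; w=np.degrees((r.inv()*q).as_rotvec())/45
    print(a,d.round(4),w.round(4),'rows',max(np.linalg.norm(d)*5,np.linalg.norm(w)*45/8.59).round(1))
    p,r=x[:3],q
E
python3 plan.py .45,-.45,.28,-146 .55,-.22,.28,-129 .52,0.02,.27,-129 .501,.201,.25,-129
```

```text
t 0.2 [ 0.187  -0.6483  0.226 ] [ 1.7994e+02 -1.0000e-02 -1.6392e+02] w 0.0879
.45,-.45,.28,-146 [-1.2306  0.4709 -0.2157] [ 1.300e-03  1.000e-04 -3.981e-01] rows 6.7
.55,-.22,.28,-129 [-0.8461  0.539   0.    ] [ 0.      0.     -0.3778] rows 5.0
.52,0.02,.27,-129 [-0.6705  0.6974  0.04  ] [0. 0. 0.] rows 4.8
.501,.201,.25,-129 [-0.5148  0.5147  0.08  ] [0. 0. 0.] rows 3.7
```

Request:
{"op": "jog_arm", "data": {"steps": [[[0,-1,0.45,-0.2,0,0,-0.4],[0,-1,0.45,-0.2,0,0,-0.4],[0,-1,0.45,-0.2,0,0,-0.4],[0,-1,0.45,-0.2,0,0,-0.4],[0,-1,0.45,-0.2,0,0,-0.4],[0,-1,0.45,-0.2,0,0,-0.4],[0,-1,0.45,-0.2,0,0,-0.4]]]}}

```text
t: 0.9
eef_pos: [0.399, -0.4691, 0.2775]
ee_rot: [-3.14, 0.001, -2.543]
force: [0.1, -0.5, -0.6]
width: 0.0874
gripper_force: 0.0
```

```bash
python3 plan.py .55,-.25,.28,-129 .53,-0.02,.27,-129 .501,.201,.25,-129
```

```text
t 0.9 [ 0.399  -0.4691  0.2775] [-1.7991e+02  5.0000e-02 -1.4568e+02] w 0.0874
.55,-.25,.28,-129 [-0.9929  0.3833 -0.0097] [-0.0021  0.0009 -0.3707] rows 5.3
.53,-0.02,.27,-129 [-0.6646  0.6411  0.04  ] [0. 0. 0.] rows 4.6
.501,.201,.25,-129 [-0.614   0.6465  0.08  ] [0. 0. 0.] rows 4.5
```

Request:
{"op": "jog_arm", "data": {"steps": [[[0,-0.99,0.38,-0.01,0,0,-0.37],[0,-0.99,0.38,-0.01,0,0,-0.37],[0,-0.99,0.38,-0.01,0,0,-0.37],[0,-0.99,0.38,-0.01,0,0,-0.37],[0,-0.99,0.38,-0.01,0,0,-0.37],[0,-0.99,0.38,-0.01,0,0,-0.37],[0,-0.99,0.38,-0.01,0,0,-0.37]]]}}

```text
t: 1.6
eef_pos: [0.5487, -0.2522, 0.2785]
ee_rot: [3.141, -0.0, -2.253]
force: [-0.2, -0.4, 1.0]
width: 0.0875
gripper_force: 0.0
```

Request:
{"op": "jog_arm", "data": {"steps": [[[0,-0.66,0.64,0.04,0,0,0],[0,-0.66,0.64,0.04,0,0,0],[0,-0.66,0.64,0.04,0,0,0],[0,-0.66,0.64,0.04,0,0,0],[0,-0.66,0.64,0.04,0,0,0],[0,-0.66,0.64,0.04,0,0,0]]]}}

```text
t: 2.2
eef_pos: [0.5277, -0.0233, 0.2691]
ee_rot: [3.141, 0.0, -2.254]
force: [-0.4, 0.1, -0.3]
width: 0.0873
gripper_force: 0.0
```

```bash
python3 plan.py .501,.201,.25,-129
```

```text
t 2.2 [ 0.5277 -0.0233  0.2691] [ 1.7999e+02  2.0000e-02 -1.2914e+02] w 0.0873
.501,.201,.25,-129 [-0.6284  0.649   0.0767] [ 0.0002  0.0005 -0.0031] rows 4.5
```

Request:
{"op": "jog_arm", "data": {"steps": [[[0,-0.63,0.65,0.08,0,0,0],[0,-0.63,0.65,0.08,0,0,0],[0,-0.63,0.65,0.08,0,0,0],[0,-0.63,0.65,0.08,0,0,0],[0,-0.63,0.65,0.08,0,0,0],[0,-0.63,0.65,0.08,0,0,0],[0,-0.63,0.65,0.08,0,0,0]]]}}

```text
t: 2.9
eef_pos: [0.5024, 0.199, 0.2488]
ee_rot: [-3.142, -0.001, -2.256]
force: [0.7, -0.4, 0.7]
width: 0.0875
gripper_force: 0.0
```

```bash
python3 - <<'E'
from h import *
f=grab('wrist','w1.png');s=arm.get_state()
print(s['eef_pos'],np.degrees(s['ee_rot']),ray(f,0,0)[0],f['vfov'])
for p in [(.501,.201,.151),(.501,.201,.102),(.558,.282,.144)]:print(proj(f,p))
E
```

```text
[0.50250595 0.19858541 0.24893131] [-1.79993247e+02 -3.82650161e-02 -1.29315053e+02] [0.45273903 0.1389325  0.40748026] 71.71891818697722
(np.float64(316.74626016428425), np.float64(200.64772574974697))
(np.float64(316.4545706474523), np.float64(188.0415201609129))
(np.float64(322.9985628602354), np.float64(284.84201258352107))
```

View pics/w1.png

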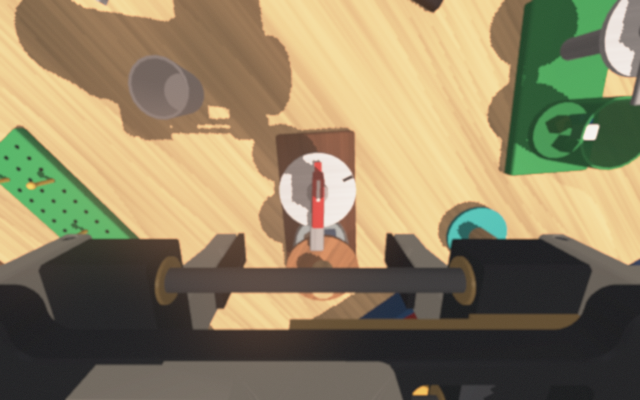

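Wrist view: red bar from (318,162) to (318,228), dial centred at (318,190), line at (348,179), lid at (321,265). This matches the predicted projection (317,200) to within a couple of mm. One fine check before grasping.

```bash
python3 - <<'E'
from h import *
f=grab('wrist');im=f['color'];hsv=cv2.cvtColor(im,cv2.COLOR_RGB2HSV)
m=cv2.inRange(hsv,(0,130,80),(6,255,255))|cv2.inRange(hsv,(172,130,80),(180,255,255));m[:150]=0;m[240:]=0;m[:,:290]=0;m[:,350:]=0
c=max(cv2.findContours(m,0,2)[0],key=cv2.contourArea);print(cv2.boundingRect(c))
P=[]
for v in (180,190,210,218,224):
    u=np.flatnonzero(m[v]);print(v,u.min(),u.max(),onz(f,(u.min()+u.max())/2,v,.151).round(4));P.append(onz(f,(u.min()+u.max())/2,v,.151))
d=P[-1]-P[2];print(np.degrees(np.arctan2(d[1],d[0])))
w=cv2.inRange(hsv,(0,0,140),(180,45,255));w[:150]=0;w[225:]=0;w[:,:270]=0;w[:,365:]=0
c=max(cv2.findContours(w,0,2)[0],key=cv2.contourArea);e=cv2.fitEllipse(cv2.convexHull(c));print(e,onz(f,*e[0],.102))
E
python3 plan.py .501,.201,.119,-129
```

```text
(313, 162, 11, 66)
180 314 322 [0.4873 0.1855 0.151 ]
190 314 323 [0.4931 0.1934 0.151 ]
210 313 323 [0.5063 0.2088 0.151 ]
218 313 322 [0.5119 0.215  0.151 ]
224 313 322 [0.5159 0.22   0.151 ]
48.95269842182271
((317.4612121582031, 190.22203063964844), (75.45518493652344, 75.65332794189453), 91.12545776367188) [0.50189741 0.2033614  0.102     ]
t 3.0 [0.5026 0.1984 0.2491] [-1.7999e+02 -2.0000e-02 -1.2935e+02] w 0.0879
.501,.201,.119,-129 [-0.0042  0.0115  0.5203] [-0.0002 -0.0004 -0.0078] rows 2.6
```

```bash
python3 plan.py .5015,.2028,.119,-129.5
```

```text
t 3.0 [0.5026 0.1984 0.2491] [-1.7999e+02 -2.0000e-02 -1.2935e+02] w 0.0879
.5015,.2028,.119,-129.5 [-0.0111  0.0145  0.5203] [-0.0002 -0.0004  0.0033] rows 2.6
```

Request:
{"op": "jog_arm", "data": {"steps": [[[0,-0.011,0.0145,0.15,0,0,0.003],[0,-0.011,0.0145,0.3,0,0,0.003],[0,-0.011,0.0145,0.45,0,0,0.003],[0,-0.011,0.0145,0.52,0,0,0.003],[0,-0.011,0.0145,0.52,0,0,0.003]]], "newtons": 12}}

```text
t: 3.5
eef_pos: [0.5, 0.2018, 0.1166]
ee_rot: [3.141, -0.005, -2.261]
force: [-1.0, -0.3, -0.3]
width: 0.0873
gripper_force: 0.0
```

Request:
{"op": "jog_arm", "data": {"steps": [[[255,0,0,0,0,0,0],[255,0,0,0,0,0,0],[255,0,0,0,0,0,0],[255,0,0,0,0,0,0],[255,0,0,0,0,0,0],[255,0,0,0,0,0,0],[255,0,0,0,0,0,0],[255,0,0,0,0,0,0]]], "newtons": 12}}

```text
t: 4.3
eef_pos: [0.5011, 0.2045, 0.1191]
ee_rot: [3.142, 0.0, -2.258]
force: [-0.3, 0.6, -0.2]
width: 0.0293
gripper_force: 0.0
```

Request:
{"op": "jog_arm", "data": {"steps": [[[255,0,0,0,0,0,0],[255,0,0,0,0,0,0],[255,0,0,0,0,0,0],[255,0,0,0,0,0,0],[255,0,0,0,0,0,0],[255,0,0,0,0,0,0]]]}}

```text
t: 4.9
eef_pos: [0.5025, 0.2034, 0.119]
ee_rot: [-3.139, -0.0, -2.258]
force: [9.5, -5.9, -4.5]
width: 0.012
gripper_force: 12.0
```

Request:
{"op": "jog_arm", "data": {"steps": [[[255,0,-0.005,0,0,0,0.05],[255,0,-0.005,0,0,0,0.15],[255,0,-0.005,0,0,0,0.25],[255,0,-0.005,0,0,0,0.35],[255,0,-0.005,0,0,0,0.45],[255,0,-0.005,0,0,0,0.55],[255,0,-0.005,0,0,0,0.65],[255,0,-0.005,0,0,0,0.72]]]}}

```text
t: 5.7
eef_pos: [0.5029, 0.2028, 0.119]
ee_rot: [-3.14, 0.0, -2.827]
force: [5.7, -5.1, -1.7]
width: 0.0121
gripper_force: 12.0
```

Request:
{"op": "jog_arm", "data": {"steps": [[[255,-0.002,-0.003,0,0,0,0.1],[255,-0.002,-0.003,0,0,0,0.2],[255,-0.002,-0.003,0,0,0,0.3],[255,-0.002,-0.003,0,0,0,0.4],[255,-0.002,-0.003,0,0,0,0.5],[255,-0.002,-0.003,0,0,0,0.6],[255,-0.002,-0.003,0,0,0,0.68],[255,-0.002,-0.003,0,0,0,0.73]]]}}

```text
t: 6.5
eef_pos: [0.503, 0.2021, 0.119]
ee_rot: [-3.14, 0.0, 2.884]
force: [2.2, -4.6, -0.6]
width: 0.0122
gripper_force: 12.0
```

Request:
{"op": "jog_arm", "data": {"steps": [[[255,0,0,0,0,0,0],[255,0,0,0,0,0,0],[255,0,0,0,0,0,0]]]}}

```text
t: 6.8
eef_pos: [0.503, 0.2021, 0.119]
ee_rot: [-3.14, 0.0, 2.886]
force: [2.2, -5.1, 0.6]
width: 0.012
gripper_force: 12.0
```

```bash
python3 - <<'E'
from h import *
f=grab('top','t2.png');g=grab('wrist','w2.png')
a=f['color'][140:240,200:300];b=g['color'][130:270,240:400]
cv2.imwrite('pics/c2.png',cv2.hconcat([cv2.resize(a,(400,400),interpolation=2),cv2.resize(b,(400,400),interpolation=2)])[:,:,::-1])
E
```

```text
(no output)
```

View pics/c2.png

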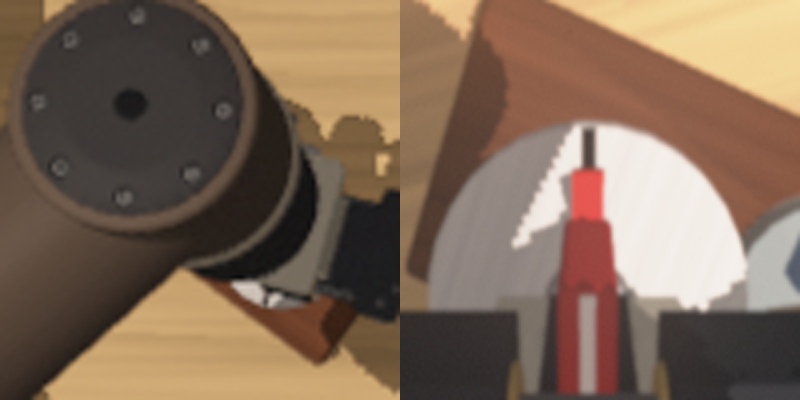

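The pointer, at (588,190) in the right crop, is right on the engraved line at (588,145). Release and back off.

Request:
{"op": "jog_arm", "data": {"steps": [[[0,0,0,0,0,0,0],[0,0,0,0,0,0,0],[0,0,0,0,0,0,0],[0,0,0,0,0,0,0],[0,0,0,-0.1,0,0,0],[0,0,0,-0.25,0,0,0],[0,0,0,-0.4,0,0,0],[0,0,0,-0.5,0,0,0]]]}}

```text
t: 7.7
eef_pos: [0.5034, 0.2035, 0.247]
ee_rot: [3.14, 0.002, 2.886]
force: [0.2, 0.3, -0.4]
width: 0.0705
gripper_force: 0.0
```

```bash
python3 plan.py .560,.283,.25,-160
```

```text
t 7.7 [0.5034 0.2035 0.247 ] [1.7988e+02 1.1000e-01 1.6538e+02] w 0.0705
.560,.283,.25,-160 [-0.1388  0.3648 -0.0111] [ 0.0018  0.0033 -0.7693] rows 4.0
```

Request:
{"op": "jog_arm", "data": {"steps": [[[0,-0.14,0.365,-0.01,0,0,-0.77],[0,-0.14,0.365,-0.01,0,0,-0.77],[0,-0.14,0.365,-0.01,0,0,-0.77],[0,-0.14,0.365,-0.01,0,0,-0.77],[0,-0.14,0.365,-0.01,0,0,-0.77],[0,-0.14,0.365,-0.01,0,0,-0.77],[0,-0.14,0.365,-0.01,0,0,-0.77]]]}}

```text
t: 8.4
eef_pos: [0.5596, 0.2824, 0.2468]
ee_rot: [3.141, 0.0, -2.796]
force: [-0.3, 0.8, 0.3]
width: 0.0876
gripper_force: 0.0
```

```bash
python3 - <<'E'
from h import *
f=grab('wrist','w3.png');s=arm.get_state()
print(s['eef_pos'],np.degrees(s['ee_rot']))
print([proj(f,p) for p in [(.560,.283,.144),(.560,.283,.106),(.502,.202,.151)]])
E
```

```text
[0.55968639 0.28236567 0.24687936] [ 1.79988962e+02  2.56519952e-02 -1.60158340e+02]
[(np.float64(314.3225118776809), np.float64(199.31121594445867)), (np.float64(314.3583044905682), np.float64(189.4778731580998)), (np.float64(249.72909572675053), np.float64(112.01660429876024))]
```

View pics/w3.png

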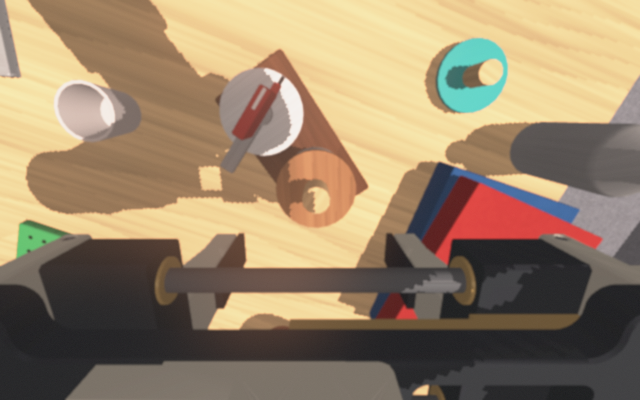

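The wrist view shows the lid flange centred at (316,188) and the handle top at (316,200). The arm tip at (230,165) is clear of the lid, and the knob still stands at the line. Lower onto the handle.

```bash
python3 plan.py .5595,.2843,.113,-160
```

```text
t 8.45 [0.5597 0.2824 0.2469] [ 1.7999e+02  3.0000e-02 -1.6016e+02] w 0.0875
.5595,.2843,.113,-160 [-0.0017  0.0074  0.5355] [ 0.0002  0.0006 -0.0035] rows 2.7
```

Request:
{"op": "jog_arm", "data": {"steps": [[[0,-0.002,0.007,0.15,0,0,0],[0,-0.002,0.007,0.3,0,0,0],[0,-0.002,0.007,0.42,0,0,0],[0,-0.002,0.007,0.5,0,0,0],[0,-0.002,0.007,0.53,0,0,0],[0,-0.002,0.007,0.53,0,0,0]]]}}

```text
t: 9.05
eef_pos: [0.5593, 0.284, 0.1135]
ee_rot: [-3.141, -0.001, -2.794]
force: [0.6, -0.3, 0.0]
width: 0.0878
gripper_force: 0.0
```

Request:
{"op": "jog_arm", "data": {"steps": [[[255,0,0,0,0,0,0],[255,0,0,0,0,0,0],[255,0,0,0,0,0,0],[255,0,0,0,0,0,0],[255,0,0,0,0,0,0],[255,0,0,0,0,0,0],[255,0,0,0,0,0,0],[255,0,0,0,0,0,0]]], "newtons": 20}}

```text
t: 9.85
eef_pos: [0.5596, 0.2843, 0.114]
ee_rot: [-3.142, -0.0, -2.792]
force: [0.4, -1.9, -0.0]
width: 0.0291
gripper_force: 0.0
```

Request:
{"op": "jog_arm", "data": {"steps": [[[255,0,0,0,0,0,0],[255,0,0,0,0,0,0],[255,0,0,0,0,0,0]]]}}

```text
t: 10.15
eef_pos: [0.5596, 0.2843, 0.114]
ee_rot: [-3.142, -0.0, -2.792]
force: [-0.6, 0.3, 1.2]
width: 0.0277
gripper_force: 20.0
```

Request:
{"op": "jog_arm", "data": {"steps": [[[255,0,0,-0.04,0,0,0],[255,0,0,-0.1,0,0,0],[255,0,0,-0.2,0,0,0],[255,0,0,-0.32,0,0,0],[255,0,0,-0.44,0,0,0],[255,0,0,-0.54,0,0,0],[255,0,0,-0.6,0,0,0],[255,0,0,-0.6,0,0,0]]]}}

```text
t: 10.95
eef_pos: [0.5605, 0.285, 0.2674]
ee_rot: [3.14, 0.005, -2.792]
force: [0.3, -0.3, -2.4]
width: 0.0277
gripper_force: 20.0
```

```bash
python3 plan.py .545,.04,.26,-160 .515,-.19,.2,-160; python3 - <<'E'
from h import *
f=grab('wrist','w4.png')
p=arm.get_state()['eef_pos'];print(proj(f,p+[0,0,.03]),proj(f,p-[0,0,.008]))
E
```

```text
t 10.95 [0.5605 0.285  0.2674] [ 179.91    0.27 -159.99] w 0.0277
.545,.04,.26,-160 [ 0.3938 -0.8994  0.0262] [0.0019 0.006  0.0003] rows 4.9
.515,-.19,.2,-160 [ 0.4274 -0.8235  0.24  ] [0. 0. 0.] rows 4.8
(np.float64(313.21170137812805), np.float64(268.0021263348244)) (np.float64(313.4154567359976), np.float64(237.6718547676165))
```

Request:
{"op": "jog_arm", "data": {"steps": [[[255,0.04,-0.09,0,0,0,0],[255,0.1,-0.22,0,0,0,0],[255,0.17,-0.38,0,0,0,0],[255,0.24,-0.54,0,0,0,0],[255,0.3,-0.69,0.01,0,0,0],[255,0.35,-0.8,0.02,0,0,0],[255,0.38,-0.87,0.03,0,0,0],[255,0.39,-0.9,0.03,0,0,0]]]}}

```text
t: 11.8
eef_pos: [0.5435, 0.0371, 0.2551]
ee_rot: [3.141, -0.003, -2.795]
force: [0.1, -0.7, -0.5]
width: 0.0275
gripper_force: 20.0
```

Request:
{"op": "jog_arm", "data": {"steps": [[[255,0.04,-0.08,0.01,0,0,0],[255,0.1,-0.2,0.02,0,0,0],[255,0.17,-0.34,0.05,0,0,0],[255,0.25,-0.5,0.1,0,0,0],[255,0.32,-0.64,0.15,0,0,0],[255,0.38,-0.74,0.2,0,0,0],[255,0.42,-0.8,0.24,0,0,0],[255,0.43,-0.82,0.24,0,0,0]]]}}

```text
t: 12.6
eef_pos: [0.512, -0.1911, 0.1942]
ee_rot: [3.14, -0.004, -2.795]
force: [-0.5, -0.5, -1.0]
width: 0.0273
gripper_force: 20.0
```

```bash
python3 - <<'E'
from h import *
f=grab('side','s5.png');g=grab('wrist','w5.png')
s=arm.get_state();print(s['eef_pos'],np.degrees(s['ee_rot']),s['width'])
r=(.51,-.226,.03)
print('rest proj wrist',proj(g,r),'side',proj(f,r))
cv2.imwrite('pics/c5.png',cv2.hconcat([f['color'][100:400,240:540],g['color'][0:300,160:480]])[:,:,::-1])
h=cv2.cvtColor(f['color'],cv2.COLOR_RGB2HSV);m=cv2.inRange(h,(98,110,50),(115,255,255));m[:270]=0;m[:,:330]=0;m[:,430:]=0
c=max(cv2.findContours(m,0,2)[0],key=cv2.contourArea);print(cv2.boundingRect(c))
E
```

```text
[ 0.51368618 -0.19028256  0.19605215] [ 1.79976995e+02 -6.84962949e-02 -1.60061636e+02] 0.02760524082321591
rest proj wrist (np.float64(287.0378331356199), np.float64(172.2451800613329)) side (np.float64(385.4276161964298), np.float64(304.4222138136218))Traceback (most recent call last):
  File "<stdin>", line 8, in <module>
ValueError: max() iterable argument is empty
```

View pics/c5.png

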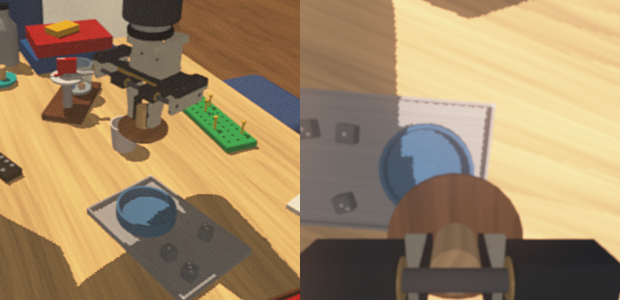

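The lid hangs upright in the gripper; the dish is at about (386,306) in the side view and about (286,168) in the wrist view. Refine the dish centre from both.

```bash
python3 - <<'E'
from h import *
for n,box in(('side',(330,270,440,350)),('wrist',(225,100,350,250))):
    f=grab(n);h=cv2.cvtColor(f['color'],cv2.COLOR_RGB2HSV)
    m=cv2.inRange(h,(98,80,25),(125,255,255));k=np.zeros_like(m);x0,y0,x1,y1=box;k[y0:y1,x0:x1]=255;m&=k
    c=max(cv2.findContours(m,0,1)[0],key=cv2.contourArea);print(n,cv2.boundingRect(c),cv2.contourArea(c))
    # rim outline back-projected to the rim plane, circle fit (side: upper half only; wrist: away from the lid)
    p=cv2.convexHull(c)[:,0].astype(float)
    b=cv2.boundingRect(c)
    p=p[p[:,1]<(b[1]+.45*b[3] if n=='side' else b[1]+.6*b[3])]
    P=np.array([onz(f,u,v,.03)[:2] for u,v in p])
    A=np.c_[2*P,np.ones(len(P))];s=np.linalg.lstsq(A,(P**2).sum(1),rcond=None)[0]
    r=np.sqrt(s[2]+s[:2]@s[:2])
    from scipy.optimize import least_squares
    q=least_squares(lambda q:np.linalg.norm(P-q,axis=1)-.057,s[:2])
    print(s[:2],r,q.x,abs(q.fun).max())
E
python3 plan.py .51,-.225,.1,-160
```

```text
side (360, 297, 49, 30) 799.0
[ 0.50469779 -0.24780532] 0.04540801594569906 [ 0.49842925 -0.26114842] 0.005246748759204334
wrist (261, 132, 50, 52) 1184.5
[ 0.4946266 -0.2361665] 0.02706856521046297 [ 0.53525173 -0.23328006] 0.015674795071045973
t 12.8 [ 0.5145 -0.1893  0.1969] [-1.7999e+02  2.0000e-02 -1.5998e+02] w 0.0277
.51,-.225,.1,-160 [ 0.0659 -0.1278  0.3874] [-0.0002  0.0005  0.0005] rows 2.1
```

```bash
python3 - <<'E'
from h import *
from scipy.optimize import least_squares
for n,box in(('side',(335,275,435,345)),('wrist',(225,100,350,250))):
    f=grab(n);c=f['color'].astype(float);m=((c[:,:,2]-c[:,:,0])/(c.sum(2)+1)>.08).astype(np.uint8)*255
    k=np.zeros_like(m);x0,y0,x1,y1=box;k[y0:y1,x0:x1]=255;m&=k
    c=max(cv2.findContours(m,0,1)[0],key=cv2.contourArea);b=cv2.boundingRect(c);print(n,b,cv2.contourArea(c))
    p=cv2.convexHull(c)[:,0].astype(float);p=p[p[:,1]<b[1]+(.4 if n=='side' else .6)*b[3]]
    P=np.array([onz(f,u,v,.03)[:2] for u,v in p])
    q=least_squares(lambda q:np.linalg.norm(P-q[:2],axis=1)-.057,[.51,-.226]);print(q.x,abs(q.fun).max())
E
```

```text
side (357, 286, 59, 51) 2158.5
[ 0.50771815 -0.23020084] 0.00306433026885973
wrist (239, 122, 93, 81) 4012.5
[ 0.51269734 -0.22566018] 0.0020631111002375815
```

```bash
python3 - <<'E'
from h import *
f=grab('wrist');s=arm.get_state();p=s['eef_pos'];y=s['ee_rot'][2];x=np.array([np.cos(y),np.sin(y),0])
for d in(.04,.045,.05):print(proj(f,p-[0,0,.008]+d*x))
h=cv2.cvtColor(f['color'],cv2.COLOR_RGB2HSV)
print([ (v,h[v,315].tolist()) for v in range(164,186,2)])
E
python3 plan.py .511,-.2265,.1,-160 .511,-.2265,.041,-160
```

```text
(np.float64(313.4687934826927), np.float64(180.7937910856058))
(np.float64(313.4577573771751), np.float64(172.80487679656))
(np.float64(313.4465288617581), np.float64(164.67667911714645))
[(164, [107, 76, 174]), (166, [106, 78, 174]), (168, [106, 78, 174]), (170, [106, 80, 175]), (172, [110, 50, 144]), (174, [8, 83, 111]), (176, [11, 108, 118]), (178, [11, 107, 119]), (180, [10, 108, 118]), (182, [11, 110, 118]), (184, [11, 110, 118])]
t 12.95 [ 0.5146 -0.189   0.197 ] [-1.7998e+02  5.0000e-02 -1.5992e+02] w 0.0275
.511,-.2265,.1,-160 [ 0.0653 -0.1359  0.3881] [-0.0004  0.001   0.0017] rows 2.1
.511,-.2265,.041,-160 [ 0.    -0.     0.236] [0. 0. 0.] rows 1.2
```

The lid is centred in the grip to within 1 mm. Lower it.

Request:
{"op": "jog_arm", "data": {"steps": [[[255,0.03,-0.06,0,0,0,0],[255,0.065,-0.136,0.05,0,0,0],[255,0.065,-0.136,0.15,0,0,0],[255,0.065,-0.136,0.25,0,0,0],[255,0.065,-0.136,0.34,0,0,0],[255,0.065,-0.136,0.39,0,0,0],[255,0.065,-0.136,0.39,0,0,0],[255,0.065,-0.136,0.39,0,0,0]]]}}

```text
t: 13.75
eef_pos: [0.5111, -0.2272, 0.0998]
ee_rot: [-3.141, 0.0, -2.792]
force: [1.2, 0.3, -0.9]
width: 0.0276
gripper_force: 20.0
```

```bash
python3 plan.py .511,-.2265,.041,-160; python3 - <<'E'
from h import *
grab('side');f=grab('side');cv2.imwrite('pics/s6.png',cv2.resize(f['color'][200:360,280:500],None,fx=3,fy=3,interpolation=2)[:,:,::-1])
E
```

```text
t 13.75 [ 0.5111 -0.2272  0.0998] [-1.7996e+02  3.0000e-02 -1.5994e+02] w 0.0276
.511,-.2265,.041,-160 [-0.0003  0.0029  0.2354] [-0.0008  0.0006  0.0013] rows 1.2
```

View pics/s6.png

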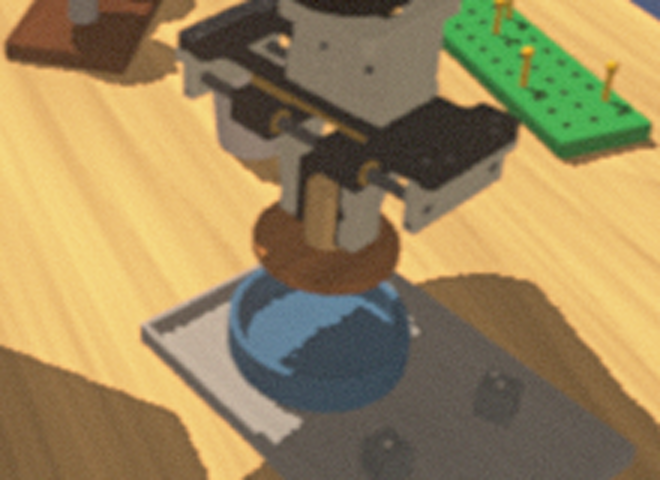

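The lid (flange centre (327,248)) hangs over the dish (centre about (319,340)). After perspective they agree within about 1 mm. Descend.

Request:
{"op": "jog_arm", "data": {"steps": [[[255,0,0.001,0.06,0,0,0],[255,0,0.001,0.12,0,0,0],[255,0,0.001,0.17,0,0,0],[255,0,0.001,0.21,0,0,0],[255,0,0.001,0.23,0,0,0],[255,0,0.001,0.235,0,0,0],[255,0,0.001,0.24,0,0,0],[255,0,0.001,0.24,0,0,0]]]}}

```text
t: 14.65
eef_pos: [0.5106, -0.2272, 0.0394]
ee_rot: [-3.141, 0.0, -2.792]
force: [-0.1, 0.5, -2.2]
width: 0.0274
gripper_force: 20.0
```

Request:
{"op": "jog_arm", "data": {"steps": [[[255,0,0,0.003,0,0,0],[255,0,0,0.006,0,0,0],[255,0,0,0.008,0,0,0],[255,0,0,0.008,0,0,0]]]}}

```text
t: 15.05
eef_pos: [0.5106, -0.2271, 0.038]
ee_rot: [-3.141, 0.001, -2.792]
force: [-0.3, 1.6, 6.1]
width: 0.0276
gripper_force: 20.0
```

Contact at z 0.038 as predicted. Open slowly and retreat.

Request:
{"op": "jog_arm", "data": {"steps": [[[120,0,0,0,0,0,0],[60,0,0,0,0,0,0],[0,0,0,0,0,0,0],[0,0,0,0,0,0,0],[0,0,0,0,0,0,0],[0,0,0,0,0,0,0],[0,0,0,0,0,0,0],[0,0,0,0,0,0,0]]]}}

```text
t: 15.85
eef_pos: [0.5103, -0.2271, 0.037]
ee_rot: [3.142, -0.0, -2.792]
force: [-0.1, -0.6, -0.4]
width: 0.0848
gripper_force: 0.0
```

Request:
{"op": "jog_arm", "data": {"steps": [[[0,0,0,-0.05,0,0,0],[0,0,0,-0.15,0,0,0],[0,0,0,-0.3,0,0,0],[0,0,0,-0.45,0,0,0],[0,0,0,-0.6,0,0,0],[0,0,0,-0.75,0,0,0],[0,0,0,-0.8,0,0,0],[0,0,0,-0.8,0,0,0]]]}}

```text
t: 16.65
eef_pos: [0.5114, -0.2274, 0.2405]
ee_rot: [-3.139, 0.005, -2.792]
force: [0.8, 0.3, -0.8]
width: 0.0879
gripper_force: 0.0
```

```bash
python3 - <<'E'
from h import *
f=grab('side');g=grab('top')
a=cv2.resize(f['color'][240:390,300:500],(400,300),interpolation=2);b=cv2.resize(g['color'][140:240,205:338],(400,300),interpolation=2)
cv2.imwrite('pics/s7.png',cv2.hconcat([a,b])[:,:,::-1])
print(arm.get_state()['eef_pos'],arm.get_state()['width'])
E
```

```text
[ 0.50989916 -0.22689639  0.23698924] 0.08760354654449523
```

View pics/s7.png

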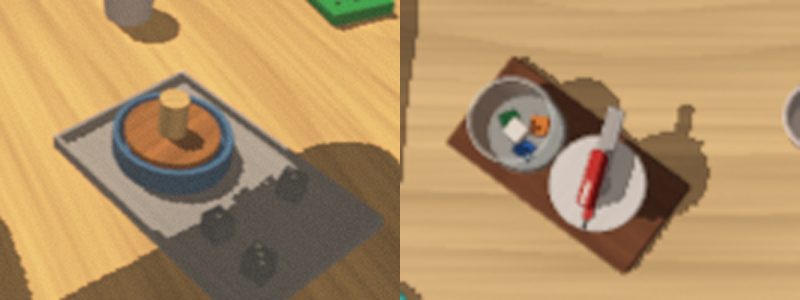

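The lid stands flat in the dish (flange centred at (172,130)), and the pointer is at the line (587,220). Hand in.

```bash
python3 -c "
from station import arm
print(arm.job_done())"
```

```text
the job is handed in; nothing more can be done
None
```

I turned the red knob clockwise to the engraved line, set the lid upright and flat in the blue lid rest, let go, and handed the job in at about 17 s of the 51 s; no verdict came back.

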